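Weigh a reagent cartridge on the sprung hook scale

TASK

Weigh the reagent cartridge: hang it by its steel bail in the dip of the sprung hook scale, and let go only when the spring carries exactly its weight, so that the hook neither jerks nor bounces; leave it hanging on its own, hands off, until it has been still for a good second. Then lift it off the hook just as gently and stand it upright in the steel tray without dropping it. Do not force the hook, and leave the bottle, tip box and well plate where they are.

Things in the scene. Friction and masses are not known exactly. Their poses are not given: they have to be found in the camera images.
- cart_grip (a point): The reagent cartridge, at the middle of its plastic grip block (20 x 20 mm, 110 to 156 mm above the cartridge's underside). This point is 138 mm above the underside, 30 mm above the peak of the bail's bar. z is up, y across the bail, x through its eye (both ways alike). The cartridge starts standing on the bench.
- cart_eye (a point): Centre of the bail's bar at its peak, 108 mm above the cartridge's underside; axes as cart_grip. The rigid bail is 7 mm round steel bar: uprights at y = +-24 mm, joined on top by a bar along y that rises from 98 mm at the uprights to a blunt peak at 108 mm. The eye below it is open along x, 46 mm high in the middle (down to the lid) and 41 mm wide.
- cartridge: The sealed cartridge: white plastic body 56 (x) x 44 (y) x 50 mm, grey lid 60 x 54 mm with its top at 58 mm, then bail and grip block. It weighs 0.2 to 0.85 kg depending on what is left inside, which cannot be seen. Origin: centre of its underside; axes as cart_grip.
- hook_seat (a point): In the dip of the scale's hook (moves down with it): where the centre of the bail's bar lies when seated, within 3 mm; 222 mm above the bench with no load. The hook is 8 mm round steel wire pointing level along this frame's -x. Its wire centre is 9 mm below this point in the dip, 7 mm above it at the tip and on the straight arm, which begins 23 mm behind (+x).
- hook_tip (a point): Wire centre at the upturned tip of the hook, 23 mm ahead (-x) of hook_seat and 7 mm higher.
- hook (a joint): How far the hook is pulled down (m): 0 unloaded, at its upper stop; it sinks 1 mm for every 0.12 N (about 16 to 70 mm under the cartridge), to a lower stop at 0.085, and springs back lightly damped. It moves only up and down.
- scale: The scale, fixed to the bench: base plate 170 (x) x 130 (y) x 12 mm, column 30 x 50 mm to a height of 282 mm. Origin: centre of the base plate's underside. The column's axis is at x = +55 mm, the hook's dip at x = -75 mm; the hook points to -x. A sliding block on the column's front, 97 mm behind the dip, carries the hook.
- tray: Shallow open steel tray, 110 (x) x 90 (y) x 22 mm high outside, walls 4 mm and floor about 4 mm thick; fixed to the bench. Origin at the centre of its underside, z up. Inside, the cartridge fits at any yaw.
- bottle: Bystander: white bottle, 56 mm across, 120 mm high; origin at the centre of its underside.
- tipbox: Bystander: pipette tip box 85 x 115 x 58 mm; origin at the centre of its underside.
- wellplate: Bystander: flat white well plate 85 x 127 x 14 mm; origin at the centre of its underside.
Mind the look-alikes: they are no part of the job. Leave any green or red look-alike of the cartridge alone.

How it is judged:
On the way:
1. the cartridge hangs in the dip of the hook on its own, let go of, and still for one second (distance between cart_eye and hook_seat below 0.012 m and value of joint hook above 0.01 m and contact force between the fingers and cartridge below 0.05 N and linear speed of cartridge below 0.03 m/s), for 1 s.
At the end, for the whole second after the job is handed in: The cartridge stands upright (within 0.1 rad) and still on the floor of the tray (its underside within 9 mm of the tray's, between the walls), let go of, and the hook is empty and back up (within 5 mm) (x of cartridge in the frame of tray between -0.04 and 0.04 m and y of cartridge in the frame of tray between -0.03 and 0.03 m and z of cartridge in the frame of tray between 0 and 0.009 m and angle between cartridge's own z axis and vertical below 0.1 rad and linear speed of cartridge below 0.02 m/s and value of joint hook below 0.005 m); the robot touches nothing.
It fails at once if the hook jerks (over 0.15 m/s), is pressed onto its lower stop (beyond 80 mm), or bounces under the cartridge once that is let go of (over 0.06 m/s) (velocity of joint hook above 0.15 m/s or velocity of joint hook below -0.15 m/s or value of joint hook above 0.08 m or (value of joint hook above 0.01 m and contact force between the fingers and cartridge below 0.05 N and (velocity of joint hook above 0.06 m/s or velocity of joint hook below -0.06 m/s))).
It fails at once if the cartridge is forced against the hook or scale with more than 20 N (contact force between cartridge and scale above 20 N).
It fails at once if the cartridge tips by more than 0.6 rad (angle between cartridge's own z axis and vertical above 0.6 rad).
It fails at once if the cartridge falls freely (faster than 0.4 m/s with the fingers off it) (linear speed of cartridge above 0.4 m/s and contact force between the fingers and cartridge below 0.05 N).
It fails at once if a bystander is moved by more than 30 mm (distance of any of bottle, tipbox, wellplate from where it was at the start of the episode above 0.03 m).
It also fails if it takes over 72 s, if anything falls off the work surface, if the arm or the gripper's body presses on something with over 40 N, if the wrist force passes 120 N, or if a joint passes its speed limit or range.

ROBOT

A 7-joint arm with a two-finger parallel gripper is mounted at the origin on the work surface. World frame = base frame: x ahead of the robot, y to its left, z up, the work surface at z = 0. Lengths are in m, angles in rad, forces in N, time in s.
With the tool pointing down it reaches from about 0.4 to 0.875 m from the base axis. Payload 19.3 kg.
Tool frame: the origin (TCP) lies on the centre line of the jaws, within the pads' length; the fingertips stand 25 mm ahead of it and the grasp point (between the pads) lies 6 mm ahead of it (tips_ahead is the distance from the TCP to the fingertips, in m); z points along the fingers, y is the direction in which the jaws open and shut (so a half turn about z gives the same grasp; the last joint's range is limited). The gripper opens to 85 mm and grips with 20 to 120 N. Pads are 22 mm wide; open, the fingers measure 114 mm over their backs; the gripper's body (76 mm by 85 mm) begins 54 mm behind the grasp point. The pads swing forward as they close: fully open they stand 13 mm farther back than shut.
Start: joints at [1.159, 0.521, -0.036, 1.599, 0.021, 1.021, -0.113], TCP at [0.209, -0.589, 0.256] pointing down, gripper open.
Joint ranges: [-2.91, 2.91], [-0.3, 2.13], [-1.5, 1.42], [0.17, 2.43], [-1.26, 4.41], [0.16, 1.93], [-2.52, 2.52]. Speed limits (rad/s): [1.89, 1.89, 2.39, 2.39, 3.01, 3.01, 3.01].

INTERFACE

Orientations are given as [roll, pitch, yaw] about the fixed x, y, z axes, in that order (R = Rz(yaw) Ry(pitch) Rx(roll)).
In Python, from workcell import observe, grab_frame, job_done, outline_of, tips_ahead gives the robot as it stands. The module is installed in compiled form; this text tells all that it offers.
- The arm moves only by the tool move_arm, never from a script. Its argument "motion" is a list of rows, each a list of 2 entries, a list of its own where there are three numbers: the shift along the world's x, y, z in mm, then the turn, a rotation vector about the world's x, y, z in rad. A call has 1 to 12 rows; each row is the pose to reach, as a shift and turn from the pose commanded when the call began; what a row does not reach only later rows make up. A row lasts 1/8 s, in which the tool goes at most 62.5 mm and 10.7 degrees, less where a joint would pass 70% of its speed; a pose out of reach is approached as far as the arm can. A call with a gripper value outside its range is refused whole. "jaw" is the finger opening in mm, from 0 to 85.4, set as the call begins (left out, the last holds). The fingers move at their own pace and stop on an object; "grip_force" is the grip in N (left out, the last holds). Time passes only in rows, so rows that repeat a pose let the fingers close. It gives the time, the measured TCP pose, the force and the opening at its end, in the units of the state.
- observe(): the state, without advancing time (a new reading comes with each control period).
- grab_frame(name): name is "side" or "top" or "wrist"; returns a dict with "frame" (384x512x3 uint8, red, green, blue), "fx", "fy", "cx", "cy" (pixels), "dist" ([k1, k2, p1, p2, k3] as OpenCV has them; the pictures are not rectified), "T" (4x4, takes a point from camera to world coordinates); the wrist camera has in their place "mount" (4x4, takes a point from camera to tool coordinates, whose origin is the TCP and whose axes are the flange's). Camera axes: x right, y down, z forward; pixel columns grow to the right and rows downward; lengths in m; the calibration is good to about 2 mm. A picture is of the moment at which its call begins: read the wrist's pose just before it. There is no depth.
- job_done(): hands the job in, once; it reports no verdict.
Trained networks look in the newest picture that a camera, given by its name, has taken for a name from the list of things; names that differ only in an ending like _2 or _b are one class to them, and where a whole thing is asked for, a point or a joint stands for the part that bears it (a point fixed in the world has none). Each returns a list of dicts, best first, with "score" (0 to 1); they miss things now and then, are a little off and sometimes report something else, mostly with a low value. They report only what shows in the picture. A call takes as long as a camera call. They do not tell look-alikes from the thing itself.
- outline_of(label, camera): "pixels" (384x512 bool, what is visible of it) and "pixel" ([column, row] in pixels, amid what is visible of it).
The state is a dict: "clock": time; "qpos": joint angles; "qd": joint speeds; "joint_efforts": joint torques, N m; "position": TCP position; "tool_rot": TCP orientation; "force": force on the tool from outside, world axes, zero at the start; "moment": the same for the moment, N m; "grip_width": finger opening in m.
Only numpy, scipy, OpenCV 4.12 (cv2) and the standard library are available. Lean on these libraries where they do the work, as an engineer would, in place of code of your own. Each camera call takes 0.05 s, during which the arm holds its last target.

## Working session

There is one attempt and no reset: what is moved stays moved. The work goes in short steps, Python scripts to look and compute and a tool call to move; the robot and the scene stay as the last step left them, time stands still between calls to the robot, and variables do not carry over. Pictures are saved under pics/ and viewed, and the job is handed in when it is done.

Besides the shell and the picture viewer there is one more tool, called as name(argument=value, ...), one argument or row to a line, values as JSON. move_arm: Moves the arm, as the interface text tells. Its arguments: {"type":"object","properties":{"motion":{"type":"array"},"jaw":{"type":"number"},"grip_force":{"type":"number"}},"required":["motion"]}

```bash
mkdir -p pics; cat > h.py <<'E'
import numpy as np, cv2
from workcell import *
def save(n,f): cv2.imwrite(f'pics/{n}.png',cv2.cvtColor(f['frame'],cv2.COLOR_RGB2BGR))
E
python3 - <<'E'
from h import *
s=observe(); print(s)
print(tips_ahead)
for c in ['side','top','wrist']:
    f=grab_frame(c); save(c+'0',f); print(c,f['fx'],f['fy'],f['cx'],f['cy'],f['dist'],f.get('T',f.get('mount')))
    for l in ['cartridge','hook_seat','scale','tray','bottle','tipbox','wellplate']:
        for d in outline_of(l,c)[:3]: print(c,l,round(d['score'],2),d['pixel'],d['pixels'].sum())
print(observe()['clock'])
E
```

```text
{'clock': 0.0, 'qpos': array([ 1.15877635,  0.52203224, -0.03630853,  1.59999106,  0.02115964,
        1.02107382, -0.11279966]), 'qd': array([0.00044966, 0.00075799, 0.00077416, 0.00034107, 0.00098605,
       0.00038472, 0.00091318]), 'joint_efforts': array([ 5.41414247e-04, -9.27118492e+01,  1.98040254e+00, -3.69943357e+01,
        1.80507096e-02,  7.89305835e-03,  1.55312456e-06]), 'position': array([ 0.20936955, -0.58857252,  0.25572062]), 'tool_rot': array([-3.14047271e+00,  5.38400526e-05,  3.41772595e-01]), 'force': array([-0.09675408,  0.98184806, -0.34037025]), 'moment': array([-0.01829714,  0.01813258, -0.00916178]), 'grip_width': 0.08540036174770754}
0.025
side 374.44279663642936 374.44279663642936 254.66061033059748 192.87083674028014 [-0.08939272  0.          0.          0.          0.        ] [[-0.92303837 -0.20603718  0.32488284  0.21241965]
 [-0.38429805  0.5327946  -0.75395287  0.73249426]
 [-0.0177535  -0.82077926 -0.57096954  0.73759624]
 [ 0.          0.          0.          1.        ]]
side cartridge 0.98 [303.1, 269.3] 725
side cartridge 0.79 [246.5, 311.7] 11
[... 768 characters left out ...]
ridge 0.85 [161.3, 269.6] 493
top cartridge 0.8 [188.6, 221.0] 478
top hook_seat 0.73 [303.6, 191.6] 236
top scale 0.71 [295.2, 203.4] 2944
top tray 0.68 [176.5, 173.0] 1332
top bottle 0.68 [247.7, 116.3] 450
top tipbox 0.89 [336.2, 259.7] 1385
top wellplate 0.97 [323.9, 124.6] 1332
wrist 311.74463856613835 311.74463856613835 250.25784548835725 193.97865797978108 [-0.03837181  0.          0.          0.          0.        ] [[ 2.78507442e-04 -9.44731197e-01 -3.27845828e-01  8.47394596e-02]
 [ 9.99999613e-01 -1.04697199e-05  8.79676911e-04  5.42083354e-04]
 [-8.34490676e-04 -3.27845946e-01  9.44730829e-01 -1.18091483e-01]
 [ 0.00000000e+00  0.00000000e+00  0.00000000e+00  1.00000000e+00]]
1.2
```

View pics/side0.png

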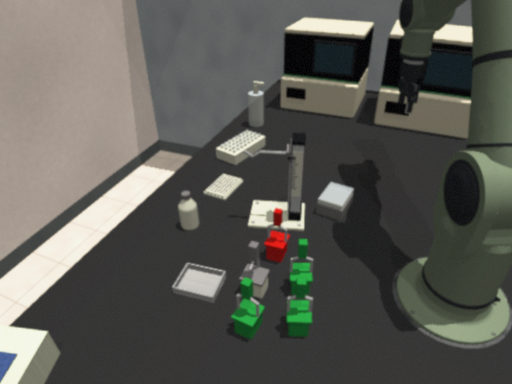

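View pics/top0.png

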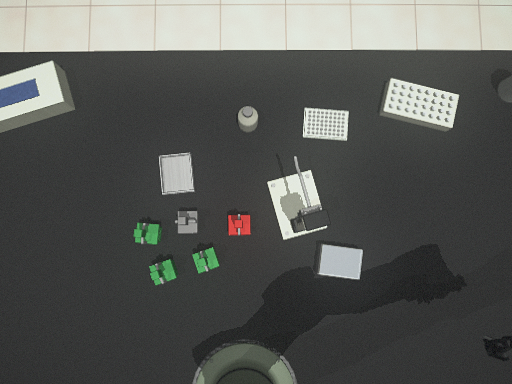

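```bash
python3 - <<'E'
import cv2,numpy as np
a=cv2.imread('pics/top0.png'); b=cv2.imread('pics/side0.png')
c=cv2.resize(a[140:300,120:350],None,fx=3.4,fy=3.4,interpolation=cv2.INTER_CUBIC); cv2.imwrite('pics/t1.png',c)
c=cv2.resize(b[125:345,165:365],None,fx=2.7,fy=2.7,interpolation=cv2.INTER_CUBIC); cv2.imwrite('pics/s1.png',c)
E
```

```text
(no output)
```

View pics/t1.png

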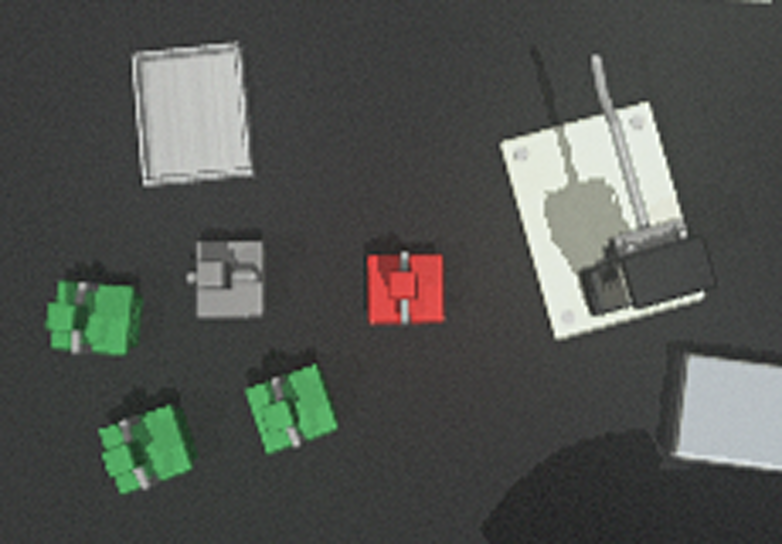

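View pics/s1.png

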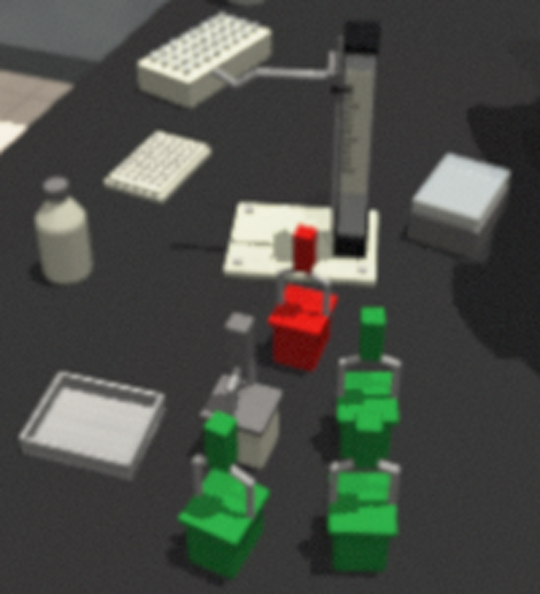

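```bash
cat >> h.py <<'E'
def ray(f,px,T=None):
    K=np.array([[f['fx'],0,f['cx']],[0,f['fy'],f['cy']],[0,0,1]]); T=f['T'] if T is None else T
    p=cv2.undistortPoints(np.array([[px]],float),K,np.array(f['dist'],float))[0,0]
    return T[:3,3],T[:3,:3]@np.array([p[0],p[1],1])
def atz(f,px,z,T=None):
    o,d=ray(f,px,T); return o+d*(z-o[2])/d[2]
def proj(f,P,T=None):
    T=f['T'] if T is None else T
    K=np.array([[f['fx'],0,f['cx']],[0,f['fy'],f['cy']],[0,0,1]]); Ti=np.linalg.inv(T)
    return cv2.projectPoints(np.atleast_2d(P).astype(float),cv2.Rodrigues(Ti[:3,:3])[0],Ti[:3,3],K,np.array(f['dist'],float))[0][:,0]
def tri(fs,pxs,Ts=(None,None)):
    A=np.zeros((3,3));b=np.zeros(3)
    for f,p,T in zip(fs,pxs,Ts):
        o,d=ray(f,p,T); d=d/np.linalg.norm(d); M=np.eye(3)-np.outer(d,d); A+=M;b+=M@o
    return np.linalg.solve(A,b)
E
python3 - <<'E'
from h import *
t=grab_frame('top'); s=grab_frame('side')
z=lambda x,y:(120+(x+.5)/3.4-.5,140+(y+.5)/3.4-.5)
zs=lambda x,y:(165+(x+.5)/2.7-.5,125+(y+.5)/2.7-.5)
P=lambda *a:print(*[np.round(v,4) if not isinstance(v,str) else v for v in a])
P('blocktop',atz(t,z(211,276),.156),tri((t,s),(z(211,276),zs(240,324))))
lid=[atz(t,z(*p),.058) for p in [(196,241),(263,241),(263,318),(197,319)]]; P('lid',*lid, sum(lid)/4)
base=[atz(t,z(*p),.012) for p in [(501,143),(648,101),(705,293),(557,338)]]; P('base',*base,sum(base)/4)
tray=[atz(t,z(*p),.022) for p in [(132,52),(240,42),(253,177),(143,186)]]; P('tray',*tray,sum(tray)/4)
P('tip',atz(t,z(597,58),.229),tri((t,s),(z(597,58),zs(218,70))))
P('red block',atz(t,z(403,285),.156))
E
```

```text
blocktop [0.4678 0.1514 0.156 ] [0.468  0.152  0.1523]
lid [0.4988 0.1788 0.058 ] [0.4985 0.1256 0.058 ] [0.4376 0.1254 0.058 ] [0.4371 0.1775 0.058 ] [0.468  0.1518 0.058 ]
base [ 0.5811 -0.0657  0.012 ] [ 0.6155 -0.1883  0.012 ] [ 0.4559 -0.2324  0.012 ] [ 0.4199 -0.1101  0.012 ] [ 0.5181 -0.1491  0.012 ]
tray [0.6576 0.2391 0.022 ] [0.6654 0.1498 0.022 ] [0.5531 0.1384 0.022 ] [0.5462 0.2287 0.022 ] [0.6056 0.189  0.022 ]
tip [ 0.6135 -0.1242  0.229 ] [ 0.6109 -0.1252  0.2281]
red block [0.4604 0.0119 0.156 ]
```

move_arm(
  motion=[
    [[15,35,30],[0,0,0]],
    [[40,80,65],[0,0,-0.03]],
    [[65,125,95],[0,0,-0.06]],
    [[90,175,110],[0,0,-0.1]],
    [[115,225,110],[0,0,-0.13]],
    [[140,275,110],[0,0,-0.17]],
    [[165,325,110],[0,0,-0.2]],
    [[185,375,110],[0,0,-0.24]],
    [[205,425,110],[0,0,-0.27]],
    [[220,475,110],[0,0,-0.3]],
    [[232,525,110],[0,0,-0.33]],
    [[240,575,110],[0,0,-0.33]],
  ],
  jaw=42,
  grip_force=40,
)

```text
clock: 2.8
position: [0.4497, -0.0122, 0.3665]
tool_rot: [3.142, -0.0, 0.011]
force: [1.3, -1.2, -0.1]
grip_width: 0.0418
```

move_arm(
  motion=[
    [[5,45,-10],[0,0,0]],
    [[10,90,-30],[0,0,0]],
    [[14,130,-55],[0,0,0]],
    [[18,164,-80],[0,0,0]],
    [[18,164,-90],[0,0,0]],
    [[18,164,-90],[0,0,0]],
  ],
)

```text
clock: 3.55
position: [0.4673, 0.1496, 0.2759]
tool_rot: [3.141, 0.001, 0.012]
force: [0.7, -0.2, -0.4]
grip_width: 0.0419
```

```bash
cat >> h.py <<'E'
from scipy.spatial.transform import Rotation as Rn
def wristT(f,s):
    T=np.eye(4);T[:3,:3]=Rn.from_euler('xyz',s['tool_rot']).as_matrix();T[:3,3]=s['position'];return T@f['mount']
E
python3 - <<'E'
from h import *
s=observe(); f=grab_frame('wrist'); T=wristT(f,s); save('w1',f); print(s['position'],s['tool_rot'],s['force'],s['qpos'])
for n,P in dict(top=[.468,.152,.156]).items(): print(proj(f,P,T))
lid=[[.468+a*.03,.152+b*.027,.058] for a,b in [(1,1),(1,-1),(-1,-1),(-1,1)]]; print(proj(f,lid,T))
np.savez('w1.npz',T=T)
E
```

```text
[0.46726745 0.14962338 0.27589618] [3.14103938e+00 1.05113716e-03 1.17009811e-02] [ 0.71307612 -0.18058336 -0.4024124 ] [-0.02331747  0.31882087 -0.50710481  1.90181095  0.18581789  0.96820472
 -2.17419876]
[[246.38456382 195.7384612 ]]
[[222.48893824 138.76922441]
 [272.6538406  139.35553398]
 [270.80427619 192.08823187]
 [223.36882289 191.56708643]]
```

View pics/w1.png

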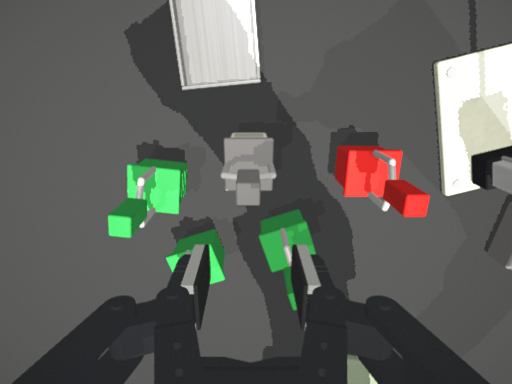

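```bash
python3 - <<'E'
from h import *
a=cv2.imread('pics/w1.png')[120:220,200:300]
T=np.load('w1.npz')['T']
f=grab_frame('wrist')
k=6
im=cv2.resize(a,None,fx=k,fy=k,interpolation=cv2.INTER_CUBIC)
def drw(P,col):
    q=proj(f,np.array(P),T); q=((q-[200,120]+.5)*k-.5).astype(int)
    cv2.polylines(im,[q.reshape(-1,1,2)],True,col,1)
c=np.array([.468,.152])
sq=lambda hx,hy,z:[[c[0]+a*hx,c[1]+b*hy,z] for a,b in [(1,1),(1,-1),(-1,-1),(-1,1)]]
drw(sq(.03,.027,.058),(0,255,255)); drw(sq(.01,.01,.156),(0,0,255)); drw(sq(.01,.01,.11),(255,0,0))
cv2.imwrite('pics/w1z.png',im)
E
```

```text
(no output)
```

View pics/w1z.png

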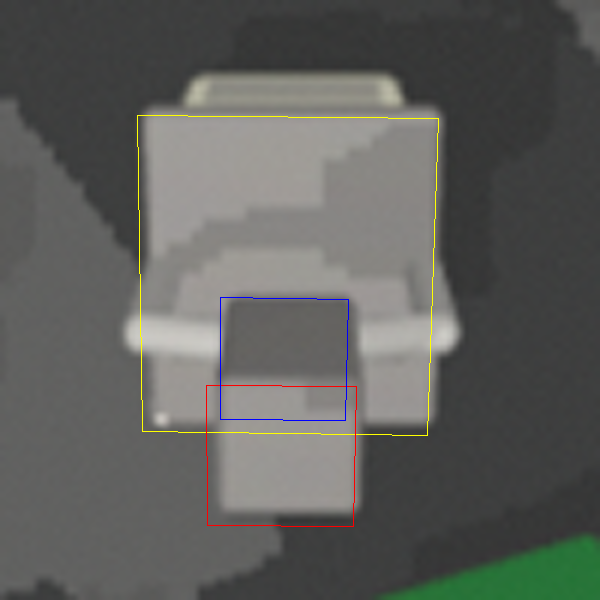

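move_arm(
  motion=[
    [[1,1,-25],[0,0,0]],
    [[2,1.5,-60],[0,0,0]],
    [[2,1.5,-95],[0,0,0]],
    [[2,1.5,-120],[0,0,0]],
    [[2,1.5,-132],[0,0,0]],
    [[2,1.5,-132],[0,0,0]],
    [[2,1.5,-132],[0,0,0]],
  ],
)

```text
clock: 4.53
position: [0.47, 0.1517, 0.1453]
tool_rot: [-3.141, -0.001, 0.011]
force: [0.1, -0.8, 0.1]
grip_width: 0.0416
```

```bash
python3 - <<'E'
from h import *
F=[observe()['force']]
s=observe(); f=grab_frame('wrist'); save('w2',f); print(s['position'],s['force'])
g=grab_frame('side'); cv2.imwrite('pics/s2.png',cv2.resize(cv2.cvtColor(g['frame'][200:330,200:330],cv2.COLOR_RGB2BGR),None,fx=4,fy=4,interpolation=cv2.INTER_CUBIC)); print(observe()['force'])
E
```

```text
[0.47002294 0.1516585  0.14532298] [ 0.10662272 -0.84585965  0.07937556]
[ 0.07483205 -0.02014128  0.1916763 ]
```

View pics/w2.png

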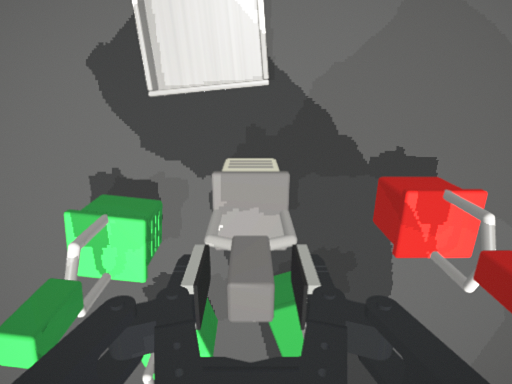

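View pics/s2.png

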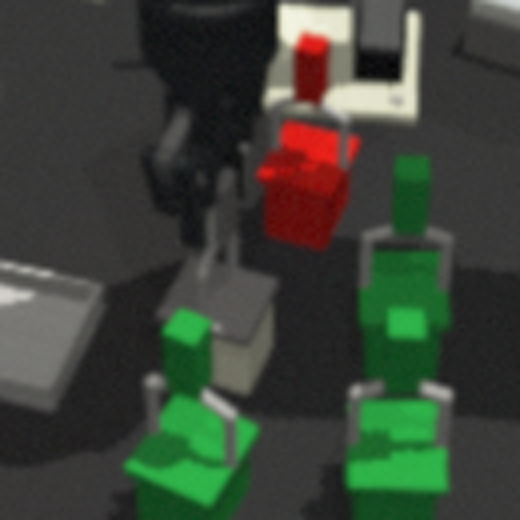

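move_arm(
  motion=[
    [[0,0,0],[0,0,0]],
    [[0,0,0],[0,0,0]],
    [[0,0,0],[0,0,0]],
    [[0,0,0],[0,0,0]],
    [[0,0,0],[0,0,0]],
    [[0,0,0],[0,0,0]],
  ],
  jaw=5,
  grip_force=40,
)

```text
clock: 5.38
position: [0.4697, 0.1518, 0.1448]
tool_rot: [-3.141, -0.001, 0.012]
force: [-1.1, -0.9, 7.3]
grip_width: 0.0195
```

```bash
python3 - <<'E'
from h import *
for i in range(4):
    s=observe(); f=grab_frame('wrist'); print(s['position'],s['tool_rot'],s['force'])
save('w3',f)
E
```

```text
[0.46971742 0.15177767 0.14482191] [-3.14142144e+00 -7.97168560e-04  1.17091000e-02] [-1.12893564 -0.91592375  7.32298547]
[0.46972945 0.15178016 0.14483065] [-3.14143327e+00 -8.44767422e-04  1.16985862e-02] [-2.18007049 -0.68875697  7.59652674]
[0.46971109 0.15175833 0.14481322] [-3.14143607e+00 -7.92409221e-04  1.17341675e-02] [-1.48789961 -1.89727224  6.86928071]
[0.46971325 0.1517632  0.14480565] [-3.14144826e+00 -7.78859739e-04  1.17579695e-02] [-1.1490878  -0.81858321  6.60621805]
```

View pics/w3.png

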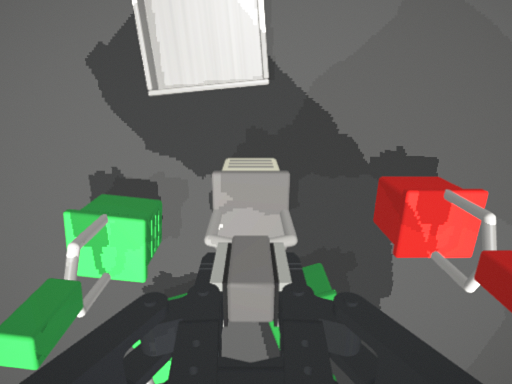

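move_arm(
  motion=[
    [[0,0,5],[0,0,0]],
    [[0,0,25],[0,0,0]],
    [[0,0,60],[0,0,0]],
    [[0,0,100],[0,0,0]],
    [[0,0,135],[0,0,0]],
    [[0,0,155],[0,0,0]],
    [[0,0,155],[0,0,0]],
    [[0,0,155],[0,0,0]],
    [[0,0,155],[0,0,0]],
    [[0,0,155],[0,0,0]],
  ],
)

```text
clock: 6.82
position: [0.4693, 0.1516, 0.2987]
tool_rot: [3.141, 0.001, 0.012]
force: [0.3, 0.6, -4.8]
grip_width: 0.0196
```

```bash
python3 - <<'E'
from h import *
F=[]
for i in range(8):
    s=observe(); f=grab_frame('wrist'); F.append(s['force'])
print(s['position'],s['tool_rot'],np.mean(F,0),np.std(F,0))
save('w4',f)
E
```

```text
[0.46945674 0.15166012 0.29925731] [-3.14156639e+00  6.17984281e-05  1.17277806e-02] [-0.10050543 -0.51291534 -4.53116518] [0.3199053  0.51619408 0.61256868]
```

View pics/w4.png

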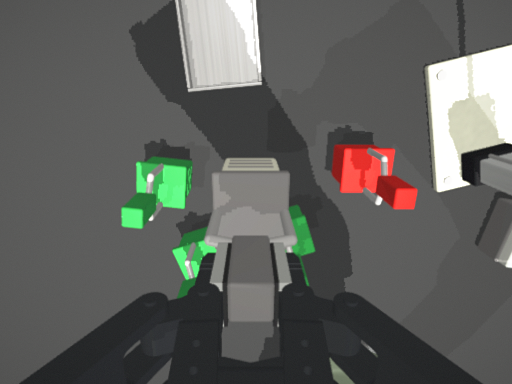

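move_arm(
  motion=[
    [[20,-15,0],[0,0,0.01]],
    [[50,-45,0],[0,0,0.04]],
    [[85,-80,0],[0,0,0.08]],
    [[120,-115,0],[0,0,0.12]],
    [[150,-150,0],[0,0,0.16]],
    [[175,-190,0],[0,0,0.2]],
    [[185,-225,0],[0,0,0.24]],
    [[185,-250,-3],[0,0,0.258]],
    [[181,-262,-8],[0,0,0.258]],
    [[178,-265,-12],[0,0,0.258]],
    [[176,-265,-15],[0,0,0.258]],
    [[176,-265,-15],[0,0,0.258]],
  ],
)

```text
clock: 8.72
position: [0.6454, -0.1122, 0.2843]
tool_rot: [-3.141, -0.0, 0.271]
force: [-0.0, -0.5, -4.1]
grip_width: 0.0197
```

```bash
python3 - <<'E'
from h import *
F=[]
s=observe(); f=grab_frame('wrist'); save('w5',f)
print(s['position'],s['tool_rot'],s['qpos'])
T=wristT(f,s)
t=grab_frame('top'); d=grab_frame('side'); 
cv2.imwrite('pics/t5.png',cv2.resize(cv2.cvtColor(t['frame'][120:240,240:350],cv2.COLOR_RGB2BGR),None,fx=5,fy=5,interpolation=cv2.INTER_CUBIC))
cv2.imwrite('pics/s5.png',cv2.resize(cv2.cvtColor(d['frame'][90:230,200:340],cv2.COLOR_RGB2BGR),None,fx=4,fy=4,interpolation=cv2.INTER_CUBIC))
np.savez('w5.npz',T=T)
print('tip',proj(f,[.6125,-.123,.229],T),proj(t,[.6125,-.123,.229]))
E
```

```text
[ 0.64535266 -0.11223426  0.2842854 ] [-3.14125706e+00 -8.66109310e-06  2.70911032e-01] [ 0.3668677   0.57690142 -0.45010185  1.46504513  0.26151399  1.15943798
 -1.4244418 ]
tip [[251.61041957 279.5977982 ]] [[294.74891561 157.1197366 ]]
```

View pics/w5.png

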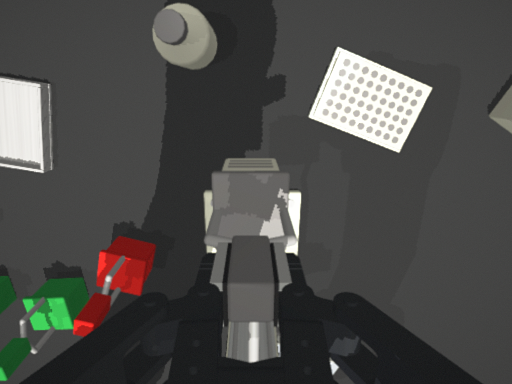

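View pics/t5.png

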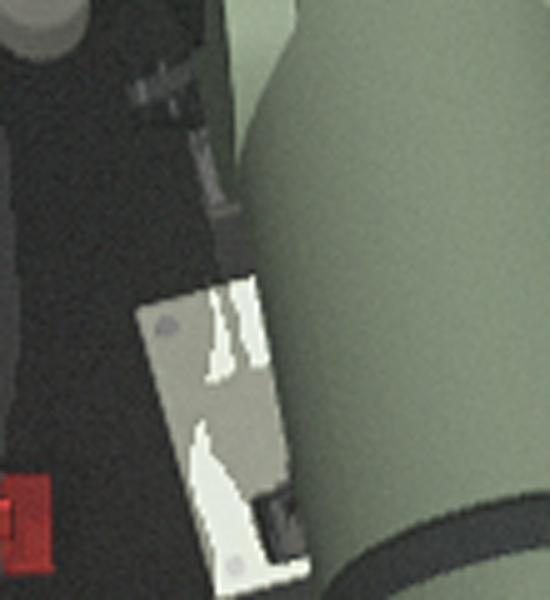

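View pics/s5.png

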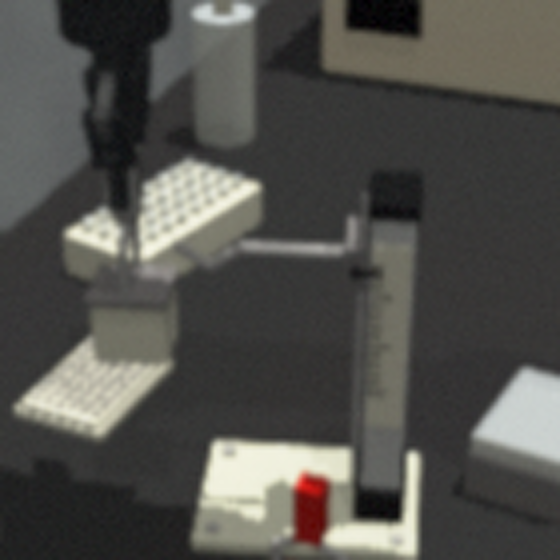

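```bash
python3 - <<'E'
from h import *
b=cv2.imread('pics/side0.png'); a=cv2.imread('pics/top0.png')
d=grab_frame('side'); t=grab_frame('top')
u=np.array([.964,.266,0]); seat=np.array([.590,-.129,.222])
pts=[seat+u*.023+[0,0,.007],seat-[0,0,.009],seat-u*.023+[0,0,.007],seat-u*.09+[0,0,.007]]
def ov(im,f,x0,y0,x1,y1,k,n):
    im=cv2.resize(im[y0:y1,x0:x1],None,fx=k,fy=k,interpolation=cv2.INTER_CUBIC)
    for q in proj(f,np.array(pts)): 
        c=tuple(((q-[x0,y0]+.5)*k-.5).astype(int)); cv2.circle(im,c,3,(0,0,255),-1)
    cv2.imwrite('pics/'+n,im)
ov(b,d,235,125,315,175,8,'sh.png'); ov(a,t,270,145,340,215,8,'th.png')
s=observe(); e=s['position']-[0,0,.0368]; print(s['clock'],'eye rel seat along',(e-seat)@u,'lat',(e-seat)@[-.266,.964,0],'z',e[2]-seat[2])
E
python3 -c "
import cv2,numpy as np
a=cv2.imread('pics/sh.png');b=cv2.imread('pics/th.png')
b=cv2.resize(b,(400,400)); c=np.zeros((800,640,3),np.uint8);c[:400]=a;c[400:,:400]=b;cv2.imwrite('pics/hh.png',cv2.resize(c,(480,600)))"
```

```text
8.975 eye rel seat along 0.05783927235647331 lat 0.0006580733205827534 z 0.025640270815293714
```

View pics/hh.png

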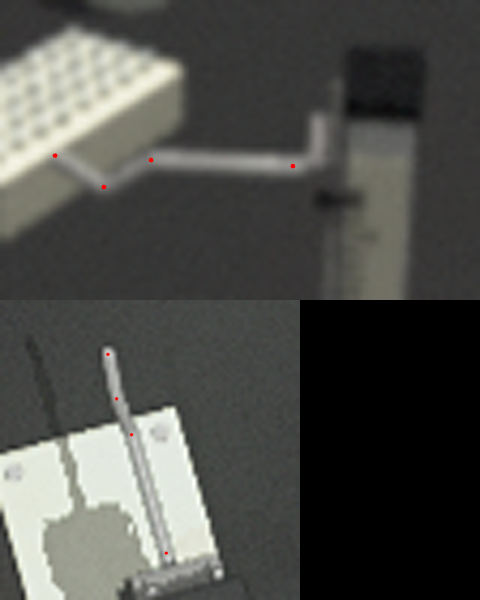

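move_arm(
  motion=[
    [[-4,-1,0],[0,0,0]],
    [[-12,-3.5,0],[0,0,0]],
    [[-21,-6,0],[0,0,0]],
    [[-30,-8.5,0],[0,0,0]],
    [[-39,-11,0],[0,0,0]],
    [[-48,-14,0],[0,0,0]],
    [[-53.5,-15.5,0],[0,0,0]],
    [[-55.5,-16,0],[0,0,0]],
    [[-55.5,-16,-4],[0,0,0]],
    [[-55.5,-16,-10],[0,0,0]],
    [[-55.5,-16,-15],[0,0,0]],
    [[-55.5,-16,-15],[0,0,0]],
  ],
)

```text
clock: 10.48
position: [0.5898, -0.1292, 0.2687]
tool_rot: [-3.141, 0.001, 0.27]
force: [0.6, 1.2, -4.3]
grip_width: 0.0197
```

```bash
cat > q.py <<'E'
from h import *
import sys
n=sys.argv[1]; F=[];P=[];k=int(sys.argv[2])
for i in range(k):
    s=observe(); d=grab_frame('side'); F.append(s['force']);P.append(s['position'])
seat=np.array([.590,-.129,.222]); u=np.array([.964,.266,0])
p=np.mean(P,0); e=p-[0,0,.0368]
print(s['clock'],p,'F',np.mean(F,0).round(2),np.std(F,0).round(2),'M',s['moment'].round(2))
print('along',(e-seat)@u,'lat',(e-seat)@[-.266,.964,0],'z',e[2]-seat[2])
cv2.imwrite(f'pics/{n}.png',cv2.resize(cv2.cvtColor(d['frame'][110:230,210:330],cv2.COLOR_RGB2BGR),None,fx=5,fy=5,interpolation=cv2.INTER_CUBIC))
E
python3 q.py s6 4
```

```text
10.625 [ 0.58997097 -0.12927738  0.26908624] F [-0.02 -0.03 -4.05] [0.41 0.73 0.23] M [-0.01 -0.03  0.03]
along -0.00010176398533142895 lat -0.0002596706284020642 z 0.010286239517270618
```

View pics/s6.png

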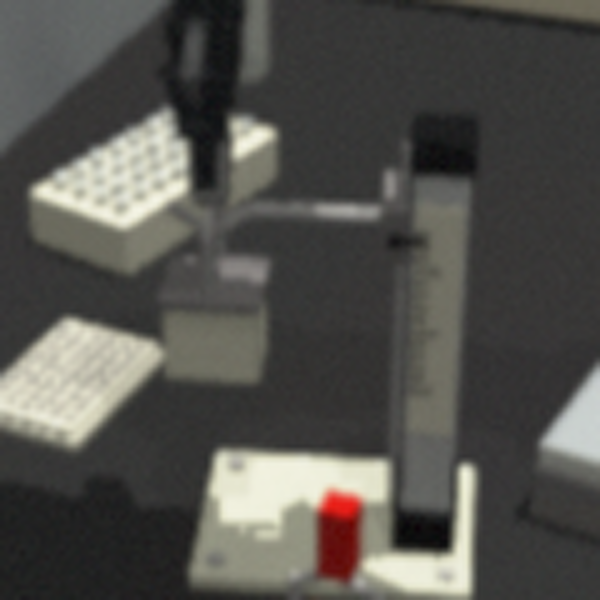

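move_arm(
  motion=[
    [[0,0,-3],[0,0,0]],
    [[0,0,-6],[0,0,0]],
    [[0,0,-9],[0,0,0]],
    [[0,0,-11],[0,0,0]],
    [[0,0,-14],[0,0,0]],
    [[0,0,-18],[0,0,0]],
    [[0,0,-22],[0,0,0]],
    [[0,0,-26],[0,0,0]],
    [[0,0,-29],[0,0,0]],
    [[0,0,-30],[0,0,0]],
    [[0,0,-30],[0,0,0]],
  ],
)

```text
clock: 12.05
position: [0.59, -0.1294, 0.2393]
tool_rot: [3.142, -0.0, 0.27]
force: [0.8, -0.1, -2.2]
grip_width: 0.0196
```

```bash
python3 q.py s7 16
```

```text
12.8 [ 0.58999818 -0.12935649  0.23935705] F [ 0.77 -0.25 -1.9 ] [0.27 0.51 0.44] M [-0.09 -0.19  0.  ]
along -9.658668664089249e-05 lat -0.0003431754325928019 z -0.019442951960480986
```

View pics/s7.png

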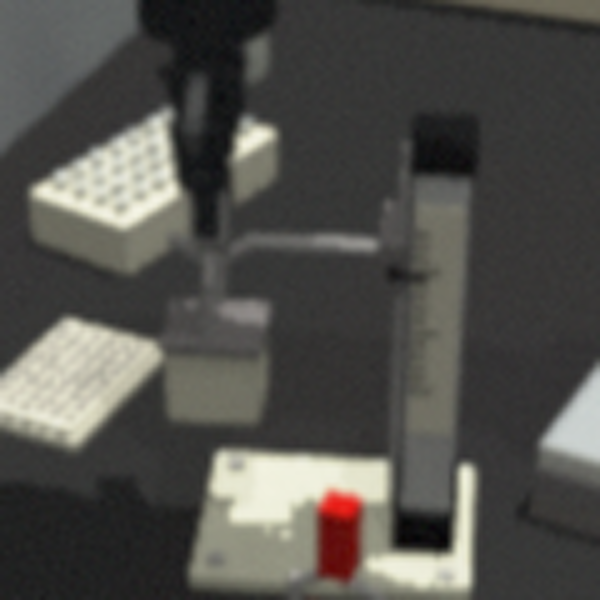

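move_arm(
  motion=[
    [[0.6,0.2,-2],[0,0,0]],
    [[1.2,0.3,-5],[0,0,0]],
    [[1.9,0.5,-8],[0,0,0]],
    [[1.9,0.5,-10],[0,0,0]],
    [[1.9,0.5,-10],[0,0,0]],
    [[1.9,0.5,-10],[0,0,0]],
  ],
)

```text
clock: 13.6
position: [0.5913, -0.1291, 0.2289]
tool_rot: [-3.141, 0.002, 0.269]
force: [-5.6, -2.2, -1.6]
grip_width: 0.0193
```

```bash
python3 q.py s8 24
```

```text
14.75 [ 0.59125179 -0.12912544  0.22895099] F [-5.48 -2.22 -0.84] [0.46 0.49 0.45] M [-0.49  1.26 -0.03]
along 0.0011733628270195477 lat -0.00045390073229394133 z -0.029849005467573297
```

move_arm(
  motion=[
    [[-0.5,-0.15,0],[0,0,0]],
    [[-1.1,-0.3,-1],[0,0,0]],
    [[-1.6,-0.5,-2],[0,0,0]],
    [[-1.6,-0.5,-2],[0,0,0]],
    [[-1.6,-0.5,-2],[0,0,0]],
  ],
)

```text
clock: 15.42
position: [0.5906, -0.1292, 0.2275]
tool_rot: [3.141, -0.001, 0.27]
force: [1.4, -1.4, -1.3]
grip_width: 0.0197
```

```bash
python3 q.py s9 30
```

```text
16.875 [ 0.59043965 -0.12928374  0.22737092] F [ 4.36 -0.38 -0.49] [1.13 0.45 0.53] M [-0.05 -1.21  0.03]
along 0.0003483527824269078 lat -0.00039047260998336395 z -0.03142907571020556
```

move_arm(
  motion=[
    [[0.4,0.1,-0.5],[0,0,0]],
    [[0.8,0.2,-1],[0,0,0]],
    [[0.8,0.2,-1],[0,0,0]],
    [[0.8,0.2,-1],[0,0,0]],
    [[0.8,0.2,-1],[0,0,0]],
  ],
)

```text
clock: 17.55
position: [0.5908, -0.1292, 0.2262]
tool_rot: [-3.141, 0.001, 0.27]
force: [-1.6, -1.7, -1.2]
grip_width: 0.0196
```

```bash
sed -i "s/^print('along/print(np.array(F)[::4].round(1).tolist())\nprint('along/" q.py; python3 q.py s9 24
```

```text
18.7 [ 0.59089756 -0.12920557  0.22622232] F [-2.64 -1.66 -0.57] [0.95 0.47 0.55] M [-0.45  0.97  0.  ]
[[-1.6, -1.7, -1.2], [-1.7, -1.7, -0.3], [-2.2, -2.1, -0.8], [-3.8, -2.1, -0.6], [-3.2, -1.5, -1.0], [-3.5, -0.6, -0.7]]
along 0.0008105618888477327 lat -0.000436918747249608 z -0.03257768000923286
```

View pics/s9.png

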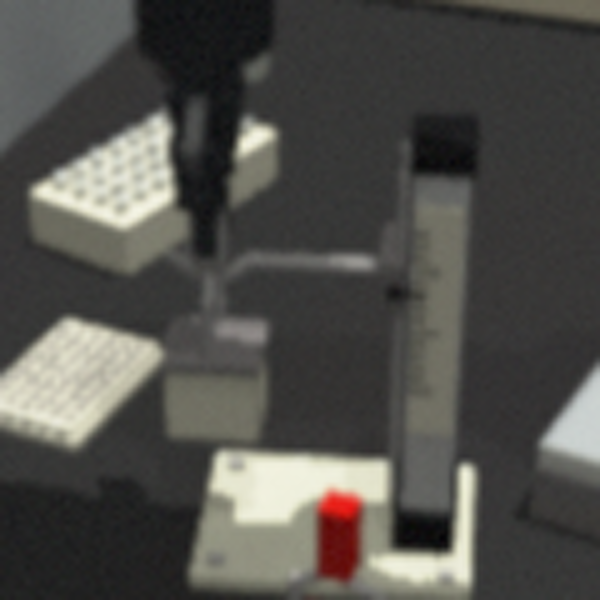

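move_arm(
  motion=[
    [[-0.2,-0.1,-1.5],[0,0,0]],
    [[-0.35,-0.1,-3],[0,0,0]],
    [[-0.35,-0.1,-4],[0,0,0]],
    [[-0.35,-0.1,-4],[0,0,0]],
    [[-0.35,-0.1,-4],[0,0,0]],
  ],
)

```text
clock: 19.38
position: [0.5908, -0.1292, 0.2224]
tool_rot: [3.142, -0.0, 0.27]
force: [-1.4, -0.7, 0.3]
grip_width: 0.0193
```

```bash
python3 q.py s10 28
```

```text
20.725 [ 0.59077694 -0.129223    0.22233111] F [-1.09 -1.32  0.18] [0.61 0.52 0.42] M [-0.27  0.06 -0.03]
[[-1.4, -0.7, 0.3], [-1.9, -0.7, 0.2], [-1.5, -1.1, 0.2], [-0.5, -1.0, 0.2], [-1.2, -0.6, 0.5], [0.1, -0.9, -0.2], [0.0, -1.3, 0.7]]
along 0.000689650671176505 lat -0.00042163359378410243 z -0.03646888526345962
```

move_arm(
  motion=[
    [[0,-0.3,0.6],[0,0,0]],
    [[0,-0.3,1.2],[0,0,0]],
    [[0,-0.3,1.2],[0,0,0]],
    [[0,-0.3,1.2],[0,0,0]],
  ],
  grip_force=20,
)

```text
clock: 21.28
position: [0.5907, -0.1294, 0.2235]
tool_rot: [-3.141, -0.0, 0.27]
force: [0.1, 0.9, 0.5]
grip_width: 0.0194
```

```bash
python3 q.py s11 30
```

```text
22.725 [ 0.59073534 -0.12948532  0.22349562] F [ 0.07  1.92 -0.15] [0.52 0.52 0.44] M [ 0.5  -0.11 -0.  ]
[[0.1, 0.9, 0.5], [0.0, 1.5, 0.5], [-0.3, 1.9, -1.0], [0.2, 1.6, -0.1], [0.6, 1.3, -0.2], [0.9, 2.0, 0.1], [-0.4, 1.5, 0.2], [-0.7, 1.8, 0.3]]
along 0.0005797751259411924 lat -0.0006634497005364355 z -0.03530438354760476
```

move_arm(
  motion=[
    [[0,0.2,-0.4],[0,0,0]],
    [[0,0.2,-0.4],[0,0,0]],
    [[0,0.2,-0.4],[0,0,0]],
    [[0,0.2,-0.4],[0,0,0]],
  ],
)

```text
clock: 23.28
position: [0.5907, -0.1294, 0.2231]
tool_rot: [3.141, -0.0, 0.27]
force: [0.2, 1.0, 0.3]
grip_width: 0.0196
```

```bash
python3 q.py s12 16
```

```text
24.025 [ 0.59070935 -0.12943795  0.22309571] F [ 0.64  0.18 -0.06] [0.47 0.6  0.52] M [-0.07 -0.16  0.  ]
[[0.2, 1.0, 0.3], [-0.1, 0.2, -0.3], [0.6, 0.0, 0.4], [0.4, -0.0, -0.5]]
along 0.0005673182397684666 lat -0.0006108707660373285 z -0.03570429182788987
```

All balanced; release.

move_arm(
  motion=[
    [[0,0,0],[0,0,0]],
    [[0,0,0],[0,0,0]],
    [[0,0,0],[0,0,0]],
    [[0,0,0],[0,0,0]],
  ],
  jaw=34,
)

```text
clock: 24.58
position: [0.5907, -0.1294, 0.2231]
tool_rot: [-3.142, 0.0, 0.27]
force: [0.2, 0.2, 0.2]
grip_width: 0.0346
```

```bash
python3 - <<'E'
from h import *
c=[]
for i in range(6):
    s=observe();f=grab_frame('wrist'); 
    if i in(0,3,5): c.append(f['frame'][150:350,170:330])
print(s['clock'],s['force'],s['grip_width'])
d=grab_frame('side');c.append(cv2.resize(d['frame'][150:230,215:279],(160,200)))
cv2.imwrite('pics/rel.png',cv2.cvtColor(np.hstack(c),cv2.COLOR_RGB2BGR))
E
```

```text
24.825 [-0.74333025 -0.204078    0.60536177] 0.03380347989271434
```

View pics/rel.png

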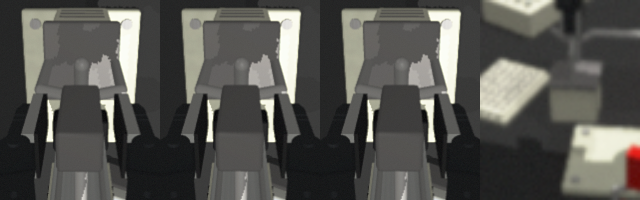

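move_arm(
  motion=[
    [[0,0,0],[0,0,0]],
    [[0,0,0],[0,0,0]],
    [[0,0,0],[0,0,0]],
    [[0,0,0],[0,0,0]],
    [[0,0,0],[0,0,0]],
    [[0,0,0],[0,0,0]],
    [[0,0,0],[0,0,0]],
    [[0,0,0],[0,0,0]],
    [[0,0,0],[0,0,0]],
    [[0,0,0],[0,0,0]],
    [[0,0,0],[0,0,0]],
    [[0,0,0],[0,0,0]],
  ],
)

```text
clock: 26.42
position: [0.5907, -0.1293, 0.2231]
tool_rot: [-3.142, -0.0, 0.27]
force: [0.5, 1.1, 0.3]
grip_width: 0.0343
```

```bash
python3 - <<'E'
from h import *
c=[]
for i in range(8):
    f=grab_frame('wrist'); g=cv2.cvtColor(f['frame'],cv2.COLOR_RGB2GRAY)[150:350,200:300].astype(np.float32); c.append(g)
    if i: print(cv2.phaseCorrelate(c[0],g))
save('w13',f)
d=grab_frame('side');cv2.imwrite('pics/s13.png',cv2.resize(cv2.cvtColor(d['frame'][110:230,210:330],cv2.COLOR_RGB2BGR),None,fx=5,fy=5,interpolation=cv2.INTER_CUBIC))
s=observe();print(s['clock'],s['position'],s['force'])
E
```

```text
((-0.008925970067892308, -0.015903201910134612), 0.9905758380889893)
((0.013638023907994068, -0.004197572676687855), 1.0001550464630127)
((0.007585610755249661, 0.00935481914916636), 1.0002212970733642)
((-0.005664722541816047, -0.01857116854647245), 0.9971269336700439)
((0.0006429750827905423, -0.020358017154052277), 1.001305471420288)
((0.0061705809701777525, 0.00010702982822863305), 1.0010468856811523)
((0.01293606119796209, 0.003088884851749185), 0.9983860961914063)
26.875 [ 0.59069038 -0.12934859  0.22306953] [ 0.31091013 -0.71621939 -0.00752748]
```

View pics/s13.png

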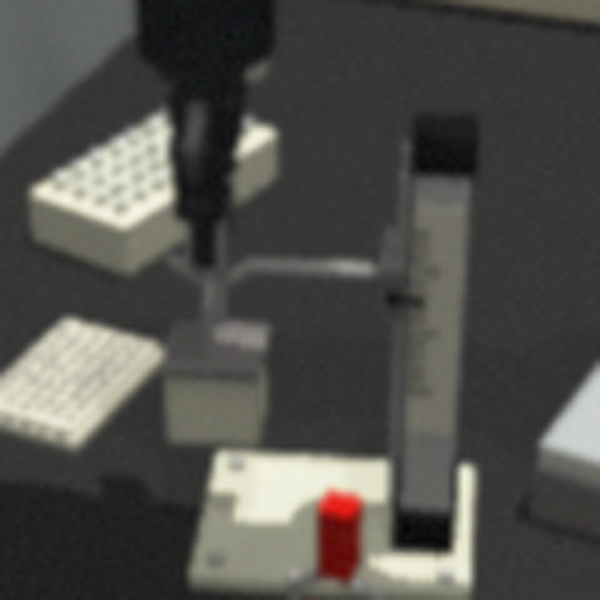

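View pics/w13.png

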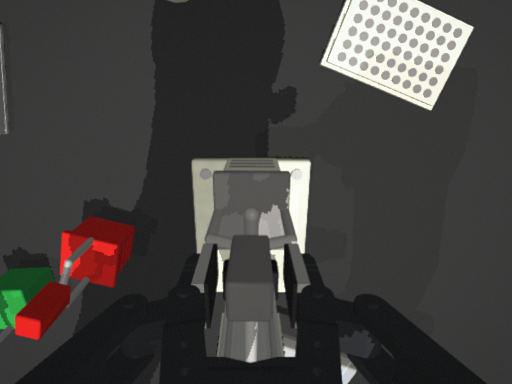

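move_arm(
  motion=[
    [[0,0,0],[0,0,0]],
    [[0,0,0],[0,0,0]],
    [[0,0,0],[0,0,0]],
  ],
  jaw=24,
  grip_force=25,
)

```text
clock: 27.25
position: [0.5907, -0.1293, 0.2231]
tool_rot: [-3.142, -0.0, 0.27]
force: [0.3, 0.2, 0.5]
grip_width: 0.0238
```

move_arm(
  motion=[
    [[0,0,0],[0,0,0]],
    [[0,0,0],[0,0,0]],
    [[0,0,0],[0,0,0]],
  ],
  jaw=20.5,
)

```text
clock: 27.62
position: [0.5907, -0.1293, 0.2231]
tool_rot: [-3.142, -0.0, 0.27]
force: [-0.5, 0.6, -0.1]
grip_width: 0.0203
```

move_arm(
  motion=[
    [[0,0,0],[0,0,0]],
    [[0,0,0],[0,0,0]],
    [[0,0,0],[0,0,0]],
    [[0,0,0],[0,0,0]],
  ],
  jaw=10,
)

```text
clock: 28.12
position: [0.5907, -0.1294, 0.2231]
tool_rot: [3.142, 0.0, 0.27]
force: [0.1, -1.7, -0.8]
grip_width: 0.0196
```

move_arm(
  motion=[
    [[0,0,0],[0,0,0]],
    [[0,0,0],[0,0,0]],
    [[0,0,0],[0,0,0]],
  ],
  grip_force=40,
)

```text
clock: 28.5
position: [0.5907, -0.1294, 0.2231]
tool_rot: [3.142, -0.0, 0.27]
force: [0.3, -0.7, 0.3]
grip_width: 0.0199
```

```bash
python3 q.py s14 6
```

```text
28.75 [ 0.59072174 -0.12937554  0.22309397] F [ 0.67 -1.43 -0.32] [0.3  0.48 0.56] M [-0.38 -0.12  0.04]
[[0.3, -0.7, 0.3], [0.4, -1.9, -0.3]]
along 0.0005958595459351203 lat -0.0005540033026776047 z -0.035706029663274574
```

move_arm(
  motion=[
    [[0,0,2],[0,0,0]],
    [[0,0,5],[0,0,0]],
    [[0,0,9],[0,0,0]],
    [[0,0,13],[0,0,0]],
    [[0,0,17],[0,0,0]],
    [[0,0,21],[0,0,0]],
    [[0,0,25],[0,0,0]],
    [[0,0,29],[0,0,0]],
    [[0,0,32],[0,0,0]],
    [[0,0,35],[0,0,0]],
    [[0,0,38],[0,0,0]],
    [[0,0,42],[0,0,0]],
  ],
)

```text
clock: 30.3
position: [0.5906, -0.1292, 0.2652]
tool_rot: [-3.141, 0.0, 0.27]
force: [0.0, -0.5, -4.3]
grip_width: 0.0194
```

move_arm(
  motion=[
    [[0,0,4],[0,0,0]],
    [[0,0,9],[0,0,0]],
    [[0,0,14],[0,0,0]],
    [[0,0,18],[0,0,0]],
    [[0,0,20],[0,0,0]],
    [[0,0,20],[0,0,0]],
  ],
)

```text
clock: 31.05
position: [0.5907, -0.1294, 0.2852]
tool_rot: [3.141, -0.0, 0.27]
force: [0.3, -0.2, -4.3]
grip_width: 0.0195
```

```bash
python3 q.py s15 4
```

```text
31.2 [ 0.59067861 -0.12936381  0.28502695] F [-0.04 -0.28 -4.53] [0.29 0.6  0.32] M [-0.02 -0.09  0.02]
[[0.3, -0.2, -4.3]]
along 0.0005574068111026828 lat -0.0005312249964838363 z 0.026226954284411214
```

View pics/s15.png

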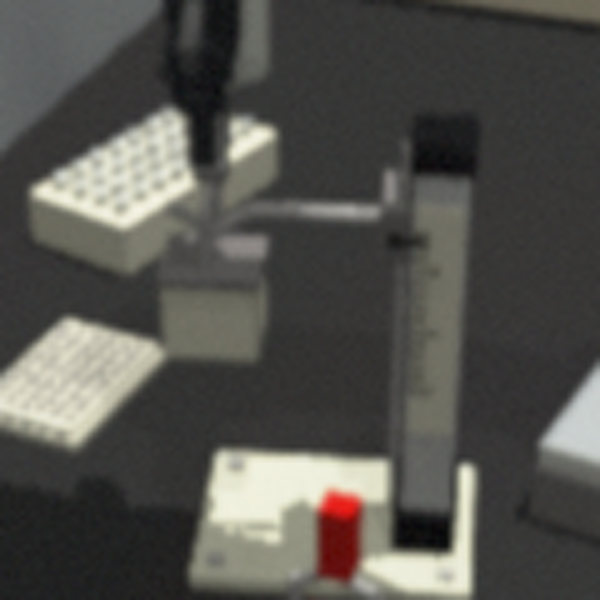

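move_arm(
  motion=[
    [[4,1,0],[0,0,0]],
    [[12,3.3,0],[0,0,0]],
    [[21,5.8,0],[0,0,0]],
    [[30,8.3,0],[0,0,0]],
    [[40,11,0],[0,0,0]],
    [[50,14,0],[0,0,0]],
    [[60,20,4],[0,0,0]],
    [[65,35,10],[0,0,0]],
    [[65,65,15],[0,0,-0.03]],
    [[60,105,15],[0,0,-0.06]],
    [[50,145,15],[0,0,-0.1]],
    [[40,185,15],[0,0,-0.13]],
  ],
)

```text
clock: 32.75
position: [0.6302, 0.0581, 0.3007]
tool_rot: [-3.141, -0.001, 0.139]
force: [0.6, 0.7, -3.5]
grip_width: 0.0195
```

move_arm(
  motion=[
    [[-8,40,0],[0,0,-0.03]],
    [[-16,80,0],[0,0,-0.06]],
    [[-23,115,0],[0,0,-0.06]],
    [[-25,130,0],[0,0,-0.06]],
    [[-25,133,-10],[0,0,-0.06]],
    [[-25,133,-20],[0,0,-0.06]],
    [[-25,133,-20],[0,0,-0.06]],
    [[-25,133,-20],[0,0,-0.06]],
  ],
)

```text
clock: 33.75
position: [0.606, 0.1879, 0.2801]
tool_rot: [3.141, 0.0, 0.079]
force: [-0.6, 0.1, -4.3]
grip_width: 0.0197
```

```bash
python3 - <<'E'
from h import *
s=observe(); f=grab_frame('wrist'); T=wristT(f,s); print(s['clock'],s['position'],s['tool_rot'],s['force'])
c=np.array([.6056,.189]);R=np.array([[np.cos(.09),-np.sin(.09)],[np.sin(.09),np.cos(.09)]])
im=cv2.cvtColor(f['frame'],cv2.COLOR_RGB2BGR)
P=[np.r_[c+R@[a*.055,b*.045],.022] for a,b in [(1,1),(1,-1),(-1,-1),(-1,1)]]
cv2.polylines(im,[proj(f,np.array(P),T).astype(int).reshape(-1,1,2)],True,(0,0,255),1)
cv2.imwrite('pics/w16.png',im)
t=grab_frame('top'); cv2.imwrite('pics/t16.png',cv2.resize(cv2.cvtColor(t['frame'][130:250,130:350],cv2.COLOR_RGB2BGR),None,fx=3,fy=3))
E
```

```text
33.75 [0.6059773  0.18788845 0.2801025 ] [3.14144506e+00 2.29367244e-05 7.86441424e-02] [-0.6030921   0.08267387 -4.26564913]
```

View pics/w16.png

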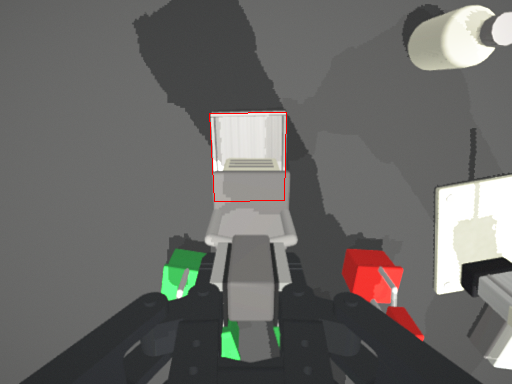

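View pics/t16.png

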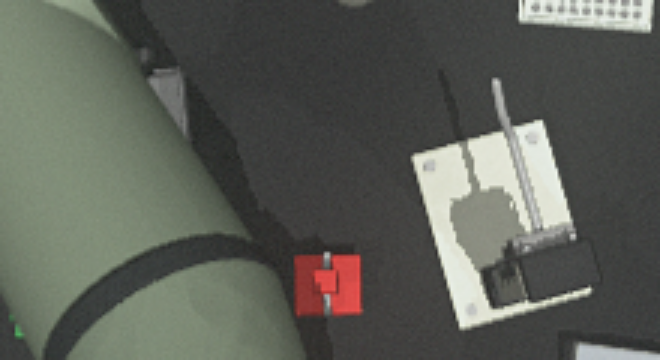

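move_arm(
  motion=[
    [[0,0.5,-15],[0,0,0]],
    [[0,1,-40],[0,0,0]],
    [[0,1,-65],[0,0,0]],
    [[0,1,-90],[0,0,0]],
    [[0,1,-110],[0,0,0]],
    [[0,1,-120],[0,0,0]],
    [[0,1,-124],[0,0,0]],
    [[0,1,-126],[0,0,0]],
    [[0,1,-126],[0,0,0]],
    [[0,1,-126],[0,0,0]],
  ],
)

```text
clock: 35.1
position: [0.6059, 0.1897, 0.1546]
tool_rot: [-3.141, -0.001, 0.08]
force: [0.1, 0.6, -4.8]
grip_width: 0.0194
```

```bash
python3 - <<'E'
from h import *
F=[]
for i in range(6): s=observe(); F.append(s['force']); f=grab_frame('wrist')
print(s['clock'],s['position'],np.mean(F,0)); save('w17',f)
E
```

```text
35.35 [0.60575586 0.18963633 0.15422298] [-0.30823684  0.1828648  -4.60117193]
```

View pics/w17.png

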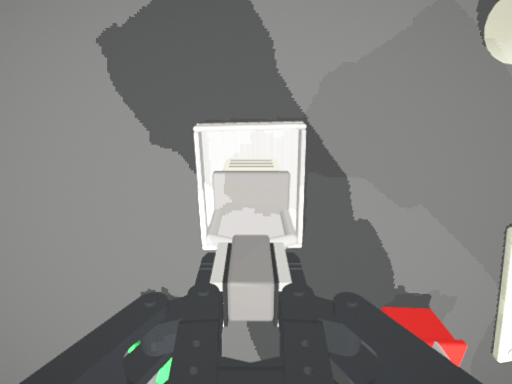

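Centred between the walls, underside about 9 mm above the bench. Lower slowly to contact.

move_arm(
  motion=[
    [[0,0,-1],[0,0,0]],
    [[0,0,-2],[0,0,0]],
    [[0,0,-3],[0,0,0]],
    [[0,0,-4],[0,0,0]],
    [[0,0,-4.5],[0,0,0]],
    [[0,0,-4.5],[0,0,0]],
  ],
)

```text
clock: 36.15
position: [0.6057, 0.1897, 0.1496]
tool_rot: [-3.142, -0.0, 0.08]
force: [-0.7, -0.4, -4.1]
grip_width: 0.019
```

```bash
cat > z.py <<'E'
from h import *
F=[]
for i in range(6): s=observe(); F.append(s['force']); f=grab_frame('wrist')
print(s['clock'],s['position'],np.mean(F,0))
E
python3 z.py
```

```text
36.4 [0.60570072 0.18965898 0.14958978] [-0.02932508  0.21669287 -4.07046624]
```

move_arm(
  motion=[
    [[0,0,-0.5],[0,0,0]],
    [[0,0,-1],[0,0,0]],
    [[0,0,-1.3],[0,0,0]],
    [[0,0,-1.3],[0,0,0]],
    [[0,0,-1.3],[0,0,0]],
  ],
)

```text
clock: 37.08
position: [0.606, 0.1897, 0.1495]
tool_rot: [3.142, -0.001, 0.08]
force: [-4.5, -2.6, 14.4]
grip_width: 0.0192
```

```bash
python3 z.py
```

```text
37.325 [0.60600085 0.18968897 0.14948607] [-4.8910484  -2.54120042 14.56660861]
```

move_arm(
  motion=[
    [[0,0,0.5],[0,0,0]],
    [[0,0,0.9],[0,0,0]],
    [[0,0,0.9],[0,0,0]],
  ],
)

```text
clock: 37.75
position: [0.6059, 0.1897, 0.1495]
tool_rot: [-3.142, -0.0, 0.08]
force: [-2.0, -0.7, 6.4]
grip_width: 0.0199
```

```bash
python3 z.py
```

```text
38.0 [0.60586928 0.18964382 0.14951972] [-2.27312787 -1.61608597  6.36395365]
```

Still ~10 N of contact; ease a bit more, then release.

move_arm(
  motion=[
    [[0,0,0.5],[0,0,0]],
    [[0,0,0.5],[0,0,0]],
  ],
  grip_force=20,
)

```text
clock: 38.3
position: [0.6057, 0.1897, 0.1495]
tool_rot: [-3.142, 0.0, 0.08]
force: [-0.5, -1.2, -2.0]
grip_width: 0.0195
```

move_arm(
  motion=[
    [[0,0,0],[0,0,0]],
    [[0,0,0],[0,0,0]],
    [[0,0,0],[0,0,0]],
    [[0,0,0],[0,0,0]],
  ],
  jaw=40,
)

```text
clock: 38.8
position: [0.6058, 0.1897, 0.1497]
tool_rot: [-3.142, -0.0, 0.08]
force: [0.2, 0.1, -0.4]
grip_width: 0.0401
```

```bash
python3 - <<'E'
from h import *
s=observe(); f=grab_frame('wrist'); save('w18',f); print(s['position'],s['force'],s['grip_width'])
E
```

```text
[0.6057553  0.18967929 0.14971398] [ 0.22714695  0.09701817 -0.36424661] 0.04006605171654101
```

View pics/w18.png

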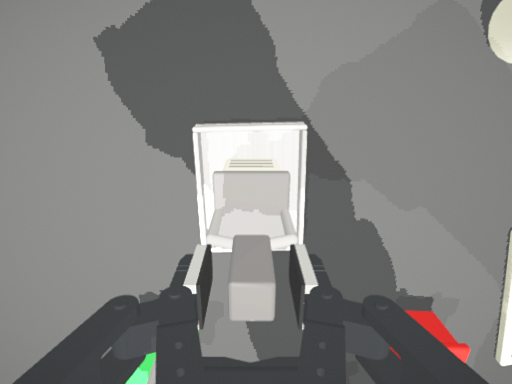

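Standing in the tray with both fingers clear; go straight up and check.

move_arm(
  motion=[
    [[0,0,10],[0,0,0]],
    [[0,0,30],[0,0,0]],
    [[0,0,60],[0,0,0]],
    [[0,0,100],[0,0,0]],
    [[0,0,140],[0,0,0]],
    [[0,0,180],[0,0,0]],
    [[0,0,190],[0,0,0]],
    [[0,0,190],[0,0,0]],
    [[0,0,190],[0,0,0]],
  ],
)

```text
clock: 39.98
position: [0.6054, 0.1895, 0.3389]
tool_rot: [3.141, 0.001, 0.08]
force: [-0.1, 0.9, -0.7]
grip_width: 0.0401
```

```bash
python3 - <<'E'
from h import *
s=observe(); f=grab_frame('wrist'); d=grab_frame('side'); print(s['clock'],s['position'],s['force'])
a=cv2.resize(f['frame'][80:330,150:350],(480,600)); b=cv2.resize(d['frame'][130:330,165:271],(318,600))
cv2.imwrite('pics/fin.png',cv2.cvtColor(np.hstack([a,b]),cv2.COLOR_RGB2BGR)); save('finside',d)
E
```

```text
39.975 [0.60536301 0.18946172 0.33889589] [-0.13482129  0.90125285 -0.68138263]
```

View pics/fin.png

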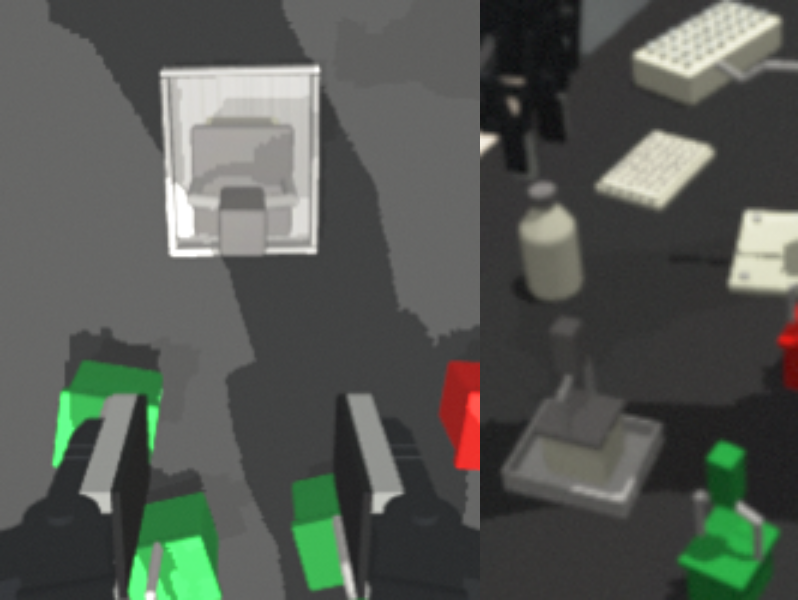

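View pics/finside.png

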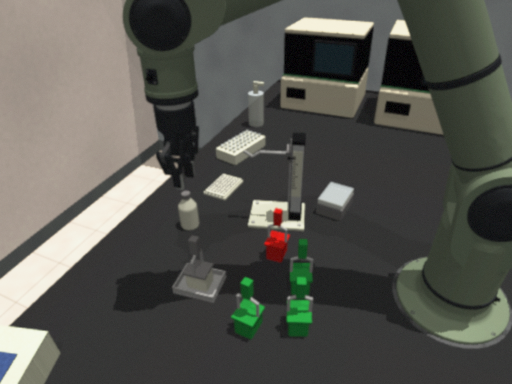

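```bash
python3 -c "
from workcell import job_done; print(job_done())"
```

```text
the job is handed in; nothing more can be done
None
```

I hung the white cartridge in the dip of the hook scale and let it hang hands-off for more than 2 s. I then lifted it off gently and stood it in the steel tray. The job is handed in, at about 40 s on the clock; no verdict is reported.

- **Weight:** the wrist force gave about 4.3 to 4.5 N, which is roughly 0.45 kg. The hook sank about 36 mm when it carried the full load.
- **Letting go:** I opened the jaws when the vertical force on the tool averaged about −0.06 N. Later wrist pictures over about 0.4 s showed the cartridge moving less than 0.03 px.
- **Last checks:** the wrist and side pictures show the cartridge upright between the tray walls with the fingers clear of it. The empty hook is back at its starting height. The bottle, tip box, well plate and look-alikes appear where they were in the side picture.

Two steps were rougher than I wanted:
- **Hook:** while I trimmed the position in the dip, the sideways force briefly reached about 5.5 N, against the 20 N limit. I trimmed it out before letting go.
- **Tray:** I pressed the cartridge onto the tray floor with about 19 N, then eased off before opening the jaws. When I let go, the fingers were still carrying about 2 N of its weight.

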